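# Overhang a die plate on the press ledge

## Robot

A 6-joint arm with a two-finger parallel gripper is mounted at the origin on the work surface. World frame = base frame: x ahead of the robot, y to its left, z up, the work surface at z = 0. Lengths are in mm, angles in rad, forces in N, time in s.
With the tool pointing down it reaches from about 300 to 1000 mm from the base axis. Payload 5.1 kg.
Tool frame: the origin (TCP) lies midway between the tips of the shut fingers; the grasp point (between the pads) lies 19 mm behind it; z points along the fingers, x is the direction in which the jaws open and shut, and the axes are right-handed (so a half turn about z gives the same grasp; the last joint's range is limited). The gripper opens to 95 mm and grips with 3 to 60 N. Pads are 20 mm wide; open, the fingers measure 119 mm over their backs; the gripper's body (75 mm by 180 mm) begins 59 mm behind the grasp point.
Start: joints at [-0.083, 0.124, 1.65, -0, 1.367, -0.083], TCP at [649.988, -0.028, 214.656] pointing down, gripper open.
Joint ranges: [-2.61, 2.61], [-1.02, 2.33], [0.03, 2.71], [-1.35, 4.49], [0.32, 2.68], [-2.91, 2.91]. Speed limits (rad/s): [2.57, 2.57, 3.14, 3.14, 3.14, 3.14].

## Interface

Orientations are given as a rotation vector (axis times angle).
In Python, from workcell import state, eyes, job_done gives the robot as it stands. The module is installed in compiled form; this text tells all that it offers.
- The arm moves only by the tool move_arm, never from a script. Its argument "series" is a list of rows, each an object of numbers: "x", "y", "z": the shift along the tool's x, y, z in mm; "roll": the turn about the tool's z in degrees; "hand": the opening, from 0 (shut) to 1 (fully open). A call has exactly 10 rows; each row shifts and turns the commanded pose from where the row before left it, along the tool's axes as they then stand; what a row does not reach is not made up. A row lasts 1/12 s, in which the tool goes at most 41.7 mm and 7.16 degrees, less where a joint would pass 70% of its speed; a pose out of reach is approached as far as the arm can. A call is refused whole if a number of a shift passes 41.7 or a number of a turn 7.16, either way. A call with a gripper value outside its range is refused whole. The fingers move at their own pace and stop on an object; "force" is the grip in N (left out, the last holds). Time passes only in rows, so rows that do not move let the fingers close, or fill a call up. It gives the time, the measured TCP pose, the force and the opening at its end, in the units of the state.
- state(): the state, without advancing time (a new reading comes with each control period).
- eyes.grab_frame(name): name is "scene" or "side" or "wrist"; returns a dict with "pixels" (384x512x3 uint8, red, green, blue), "depth" (384x512 float32, mm along the optical axis (not along the pixel's ray), 0 where there is no reading), "fovy" (degrees; the focal length in pixels is half the picture's height over the tangent of half this angle, whatever the lens; pixels are square), "cx", "cy" (the principal point, pixels), "xyz" and "rotation" of the camera in the world; the wrist camera has in their place "tool_from_camera" (4x4, takes a point from camera to tool coordinates, whose origin is the TCP and whose axes are the tool frame's). Camera axes: x right, y up, looking along -z (the intrinsics and any distortion apply to the point x, -y, -z); pixel columns grow to the right and rows downward; lengths in mm; the calibration is good to about 2 mm. A picture is of the moment at which its call begins: read the wrist's pose just before it.
- job_done(): hands the job in, once; it reports no verdict.
Trained networks look in a picture, given as the dict that the camera call returned (one of the last four; its "shot" number tells which), for a name from the list of things; names that differ only in an ending like _2 or _b are one class to them, and where a whole thing is asked for, a point or a joint stands for the part that bears it (a point fixed in the world has none). Each returns a list of dicts, best first, with "conf" (0 to 1); they miss things now and then, are a little off and sometimes report something else, mostly with a low value. They report only what shows in the picture. A call takes as long as a camera call. They do not tell look-alikes from the thing itself.
- eyes.silhouettes(query, picture): "region" (384x512 bool, what is visible of it).
- eyes.place_of(query, picture): "at" ([x, y, z] in mm, in world coordinates, good to about 4 mm: a listed point, or the origin of a listed thing).
The state is a dict: "time": time; "joint_pos": joint angles; "dq": joint speeds; "joint_torque": joint torques, N m; "tool_pos": TCP position; "eef_rot": TCP orientation; "contact_force": force on the tool from outside, world axes, zero at the start; "torque": the same for the moment, N m; "grip_width": finger opening in mm.
Only numpy, scipy, OpenCV 4.12 (cv2) and the standard library are available. Lean on these libraries where they do the work, as an engineer would, in place of code of your own. Each camera call takes 0.05 s, during which the arm holds its last target.

## Task

With the fingertips only, push the brass die plate back until its long edge lies square against the steel fence of the grey ledge, and then push it along the fence until about a third of its length sticks out over the end of the ledge where the blue tray stands, so that the next person can take it by its edge. Leave it lying flat against the fence: never pick it up, tip it or let it fall, and leave the tray, the mould half and the tools around it where they are.

Things in the scene. Friction and masses are not known exactly. Their poses are not given: they have to be found in the camera images.
- ledge: Grey steel ledge fixed to the bench, a flat block 160 (x) by 300 (y) by 60 mm high, both ends (+y and -y) open. Origin: centre of its underside on the bench, so its top is 60 mm up. A bright steel fence 12 mm thick runs the whole length of the top along its far (+x) edge and stands 14 mm above the top; the fence's face that the plate goes against is at x = +68 mm in the ledge's frame. The end faces are at y = +150 and -150 mm.
- plate: Loose brass die plate lying flat on the ledge, 90 (x) by 120 (y, its length) by 6 mm thick, about 0.3 to 0.6 kg, with a flat dark ring and a copper disc on its face. Origin: centre of its underside; z up. It starts near the middle of the ledge, the middle of its long edge 15 to 29 mm off the fence and a little askew (up to 7.5 degrees); its +x edge is the long edge that faces the fence. It slides on the ledge by plain friction. It is too wide to be gripped across.
- corner_left (a point): The plate's corner at its +x, +y (half-way up its thickness): one end of the long edge that goes against the fence.
- corner_right (a point): The plate's corner at its +x, -y (half-way up): the other end of that long edge.
- tray: Loose open blue tray, 120 (x) by 100 (y) by 30 mm high, empty, standing on the bench just past one end of the ledge; it marks the end over which the plate must stick out (either end, it varies). Origin: centre of its underside. Not to be moved.
- mould: Loose dark wooden mould half, 110 (x) by 85 (y) by 35 mm high with two 5 mm steel pins on top, standing past the other end of the ledge. Origin: centre of its underside. Not to be moved.
- punch: Loose upright steel punch, 28 mm across its foot and 85 mm high, standing behind (+x of) the ledge. Origin: centre of its foot. Not to be moved.
- tin: Loose copper-coloured round tin with a white lid, 64 mm across and 40 mm high, standing behind the ledge. Origin: centre of its foot. Not to be moved.
- jar: Loose amber jar with a black cap and a pale blank label, 60 mm across and 80 mm high, standing behind the ledge. Origin: centre of its foot. Not to be moved.
- brush: Loose brush, 170 mm long, lying on the bench in front of the ledge. Origin: middle of its underside. Not to be moved.
- wrench: Loose steel wrench, 170 mm long, lying on the bench in front of the ledge. Origin: middle of its underside. Not to be moved.
Things that resemble listed ones, but are neither listed nor needed, are in the scene too. Of the things shaped like the plate, the brass one is meant.

How it is judged:
By the outcome, as a careful person would: the job done as asked, in the order asked, and still so for the second after the job is handed in, with the robot touching nothing.
It also fails if it takes over 54 s, if anything falls off the work surface, if the arm or the gripper's body presses on something with over 40 N, if the wrist force passes 120 N, or if a joint passes its speed limit or range.

## Working session

There is one attempt and no reset: what is moved stays moved. The work goes in short steps, Python scripts to look and compute and a tool call to move; the robot and the scene stay as the last step left them, time stands still between calls to the robot, and variables do not carry over. Pictures are saved under pics/ and viewed, and the job is handed in when it is done.

Besides the shell and the picture viewer there is one more tool, called after "Emit:" in YAML: its name, and indented under it one key for each argument. move_arm: Moves the arm, as the interface text tells. Its arguments: {"type":"object","properties":{"series":{"type":"array"},"force":{"type":"number"}},"required":["series"]}

```bash
mkdir -p pics; cat > h.py <<'E'
import numpy as np, cv2
from workcell import state, eyes, job_done
def save(f,n,crop=None,s=1):
    im=f["pixels"][:,:,::-1]
    if crop: a,b,c,d=crop; im=im[b:d,a:c]
    cv2.imwrite("pics/"+n,cv2.resize(im,None,fx=s,fy=s,interpolation=cv2.INTER_CUBIC) if s!=1 else im)
def cloud(f):
    h,w=f["depth"].shape; fl=h/2/np.tan(np.radians(f["fovy"])/2)
    u,v=np.meshgrid(np.arange(w),np.arange(h)); d=f["depth"]
    P=np.stack([(u-f["cx"])/fl*d,-(v-f["cy"])/fl*d,-d],-1)
    if "xyz" in f: return P@np.array(f["rotation"]).reshape(3,3).T+np.array(f["xyz"])
    return P
E
python3 - <<'E'
from h import *
s=state();print(s)
f=eyes.grab_frame("scene");g=eyes.grab_frame("side")
save(f,"s0.png",s=1.5);save(g,"d0.png",s=1.5)
for p in (f,g):
    print({k:p[k] for k in p if k not in("pixels","depth")})
    for n in "ledge plate corner_left corner_right tray mould punch tin jar brush wrench".split():
        print(n,[(np.round(r["at"],1).tolist(),round(r["conf"],2)) for r in eyes.place_of(n,p)][:3])
E
```

```text
{'time': 0.0, 'joint_pos': array([-8.26016550e-02,  1.24487229e-01,  1.65165034e+00, -1.69352393e-05,
        1.36752419e+00, -8.25818075e-02]), 'dq': array([-5.41790084e-04, -3.27323010e-04,  1.47245283e-05,  1.72643692e-04,
        3.30702157e-05,  1.81595199e-03]), 'joint_torque': array([-6.25927078e-04, -4.17603564e+01, -3.59935069e+01,  7.73367751e-02,
        4.92534391e-02, -1.75303944e-04]), 'tool_pos': array([6.49357941e+02, 1.81501458e-02, 2.13412624e+02]), 'eef_rot': array([-3.14143681e+00,  2.57778765e-05,  3.24104403e-03]), 'contact_force': array([-0.93723617, -0.16021636, -0.12673084]), 'torque': array([-0.0755988 , -0.09219272, -0.03372457]), 'grip_width': 95.02940530200796}
{'fovy': 44.47723046336523, 'cx': 252.36290442357793, 'cy': 192.17047050313835, 'xyz': array([1167.69570055,  255.27615396,  967.42487516]), 'rotation': array([0.43720227, 0.59267027, 1.81098758]), 'shot': 1}
ledge [([581.6, 10.1, -2.9], 0.95)]
plate [([579.3, 15.1, 60.8], 0.97), ([544.2, 413.3, 0.9], 0.93), ([378.0, -65.2, 2.2], 0.79)]
corner_left [([453.8, -84.3, 2.1], 0.78), ([546.0, 337.9, 0.1]
[... 611 characters left out ...]
.4946223 ]), 'shot': 2}
ledge [([581.4, 8.8, -0.1], 0.57)]
plate [([381.5, -63.2, 1.5], 0.87), ([579.6, 11.9, 58.6], 0.74), ([539.4, 415.2, 0.0], 0.69)]
corner_left [([624.7, 75.3, 59.1], 0.91), ([452.8, -80.6, 6.2], 0.66), ([549.7, 340.2, 2.6], 0.66)]
corner_right [([338.3, -128.0, -0.2], 0.91), ([631.2, -44.1, 60.8], 0.81), ([471.0, 428.5, -0.9], 0.79)]
tray [([604.0, 245.1, -0.3], 0.83), ([629.5, -45.7, 59.4], 0.61)]
mould [([581.5, -225.2, -0.1], 0.75), ([603.6, 247.5, 0.8], 0.68)]
punch [([724.9, 130.1, -1.7], 0.68)]
tin [([707.4, -80.0, 0.2], 0.56)]
jar [([714.0, 27.3, 2.2], 0.67)]
brush [([348.3, -274.3, -2.0], 0.57), ([633.5, -41.9, 61.5], 0.25)]
wrench [([340.6, 229.6, -2.0], 0.67)]
```

View pics/s0.png

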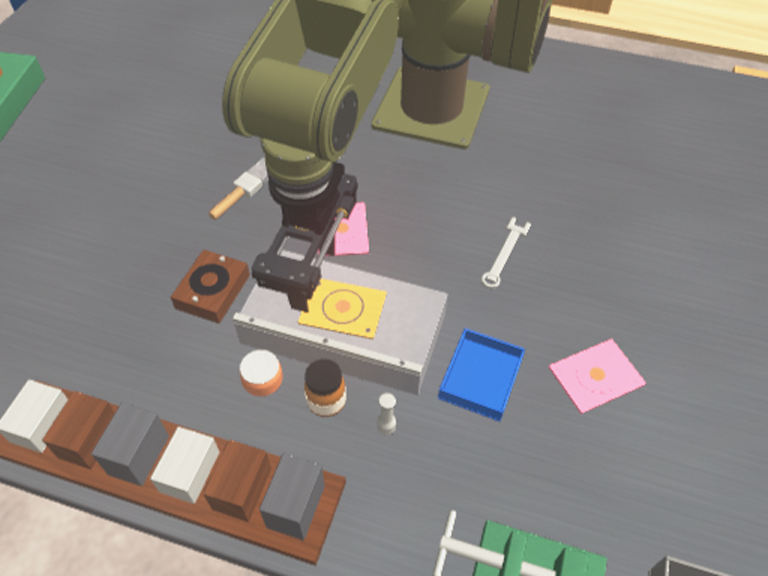

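View pics/d0.png

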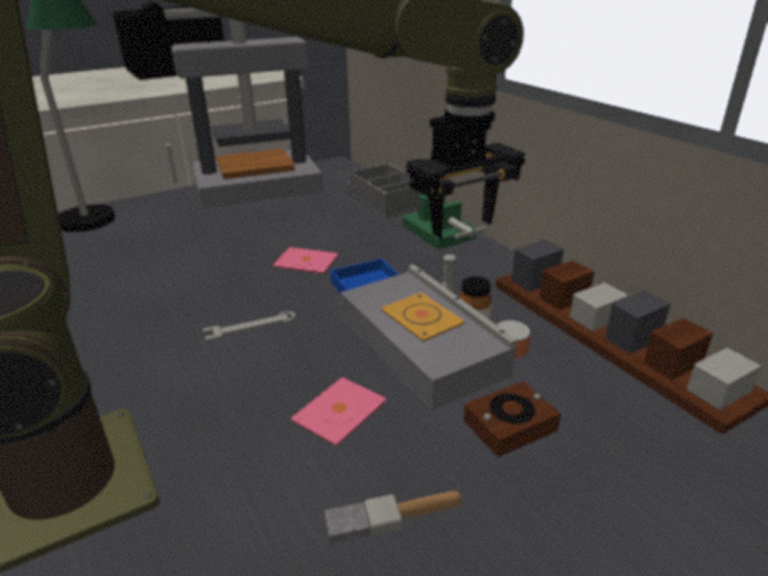

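```bash
cat > m.py <<'E'
from h import *
from scipy.spatial.transform import Rotation as R
def meas(name="scene",dz=0):
    f=eyes.grab_frame(name); f["rotation"]=R.from_rotvec(f["rotation"]).as_matrix()
    return f,cloud(f)
E
python3 - <<'E'
from m import *
for n in ("scene","side"):
    f,P=meas(n)
    X,Y,Z=P[...,0],P[...,1],P[...,2]
    box=(X>460)&(X<690)&(Y>-180)&(Y<200)
    m=box&(Z>52)&(Z<85)
    print(n,np.histogram(Z[m],bins=np.arange(52,86,2)))
    tp=box&(Z>57)&(Z<63); print("ledge top",[np.percentile(A[tp],[.5,1,50,99,99.5]).round(1) for A in(X,Y)])
    fe=box&(Z>71)&(Z<78); 
    if fe.sum()>20: print("fence",fe.sum(),[np.percentile(A[fe],[.5,2,50,98,99.5]).round(1) for A in(X,Y)], np.polyfit(Y[fe],X[fe],1))
    hsv=cv2.cvtColor(f["pixels"],cv2.COLOR_RGB2HSV)
    br=m&(hsv[...,1]>70)&(Z<70)
    r=max(eyes.silhouettes("plate",f),key=lambda r:(r["region"]&m).sum())["region"]&box&(Z>55)
    c=cv2.minAreaRect(np.stack([X[r],Y[r]],-1).astype(np.float32)); print("rect",c, cv2.boxPoints(c).round(1).tolist(), np.median(Z[r]))
    np.save(f"r_{n}.npy",r)
E
```

```text
scene (array([  76,  291, 1142, 1586,  721,  548,  743,  350,  156,  243,  271,
         87,    8,    3,    0,    0]), array([52, 54, 56, 58, 60, 62, 64, 66, 68, 70, 72, 74, 76, 78, 80, 82, 84]))
ledge top [array([504.1, 504.6, 594. , 663.2, 663.6]), array([-136.3, -134.4,   71.3,  159. ,  159.9])]
fence 512 [array([650.4, 651.1, 657.4, 663.9, 664.8]), array([-135.4, -130.5,   25.9,  154.2,  158.3])] [9.18098850e-03 6.57319392e+02]
rect ((581.3452758789062, 12.720874786376953), (98.39441680908203, 119.34187316894531), 3.3237924575805664) [[528.7999877929688, 69.4000015258789], [535.7000122070312, -49.70000076293945], [633.9000244140625, -44.0], [627.0, 75.0999984741211]] 64.6074251803833
side (array([  91,   87,  104,  972, 1736,  283,  288,  667,  118,   59,  137,
        173,   21,    7,   10,    0]), array([52, 54, 56, 58, 60, 62, 64, 66, 68, 70, 72, 74, 76, 78, 80, 82, 84]))
ledge top [array([498.4, 498.8, 561. , 649. , 658. ]), array([-140.5, -139.9,  -50.6,  156.5,  158.2])]
fence 361 [array([644.4, 645.4, 651.4, 685.7, 688.4]), array([-141. , -137.9,   -8. ,  147.3,  155.9])] [1.14836697e-02 6.53047461e+02]
rect ((583.272216796875, 10.52541732788086), (99.89542388916016, 120.81597900390625), 5.1972246170043945) [[528.0999755859375, 66.19999694824219], [539.0, -54.20000076293945], [638.5, -45.099998474121094], [627.5, 75.19999694824219]] 66.62431533602177
```

The plate candidates in s0.png are the yellow one with the ring on the ledge at (343,307), a pink one at (350,230) and a pink one at (598,374). The yellow one is brass-coloured and lies on the ledge near the fence, so it fits. The blue tray at (482,373) is at the +y end and the mould at (210,285) is at the -y end. I'll confirm with a crop.

```bash
python3 - <<'E'
from m import *
f=eyes.grab_frame("side"); save(f,"c0.png",(180,160,370,300),4)
E
```

```text
(no output)
```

View pics/c0.png

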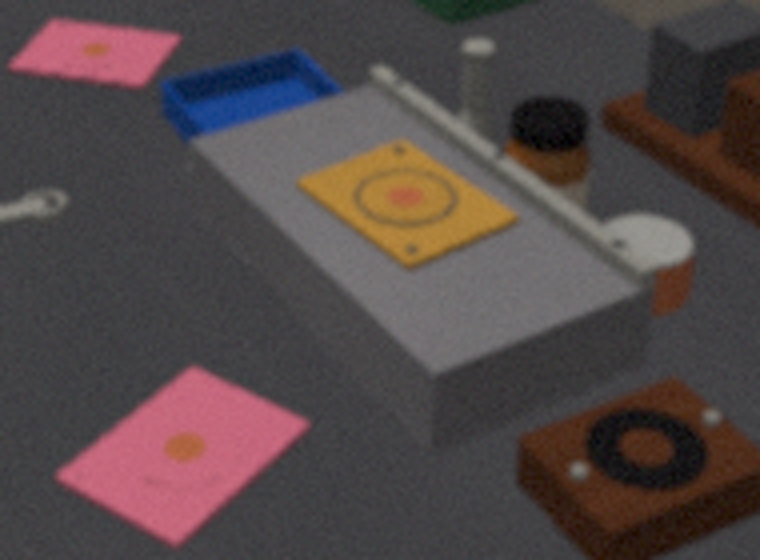

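Emit:
move_arm:
  series:
    - {"x":-35,"y":-3.5,"hand":0.7}
    - {"x":-35,"y":-3.5,"hand":0.7}
    - {"x":-35,"y":-3.5,"hand":0.7}
    - {"x":-35,"y":-3.5,"hand":0.7}
    - {"roll":7,"z":10,"hand":0.7}
    - {"roll":7,"z":10,"hand":0.7}
    - {"roll":7,"z":10,"hand":0.7}
    - {"roll":7,"z":10,"hand":0.7}
    - {"roll":7,"z":10,"hand":0.7}
    - {"roll":7,"z":10,"hand":0.7}

```text
schema error: expected keys x, y, z, roll, hand
```

Emit:
move_arm:
  series:
    - {"roll":7,"z":5,"hand":0.7}
    - {"roll":7,"z":5,"hand":0.7}
    - {"roll":7,"z":5,"hand":0.7}
    - {"roll":7,"z":5,"hand":0.7}
    - {"roll":7,"hand":0.7}
    - {"roll":7,"hand":0.7}
    - {"roll":6.6,"hand":0.7}
    - {"hand":0.7}
    - {"hand":0.7}
    - {"hand":0.7}

```text
schema error: expected keys x, y, z, roll, hand
```

```bash
cat > w.py <<'E'
from m import *
import sys
s=state(); print(s["time"],s["tool_pos"].round(1),s["contact_force"].round(1),s["grip_width"])
f=eyes.grab_frame("wrist")
T=np.array(f["tool_from_camera"]); P=cloud(f)@T[:3,:3].T+T[:3,3]
Rt=R.from_rotvec(s["eef_rot"]).as_matrix(); print("tool axes",Rt.round(4).tolist())
P=P@Rt.T+s["tool_pos"]; P[f["depth"]==0]=np.nan
np.savez("w.npz",P=P,px=f["pixels"]); save(f,sys.argv[1],s=1.5)
E
python3 w.py w0.png
```

```text
1.45 [650.   -0.  214.7] [ 0.3 -0.1  0.9] 95.26861425585463
tool axes [[1.0, 0.0001, -0.0], [0.0001, -1.0, -0.0], [-0.0, 0.0, -1.0]]
```

View pics/w0.png

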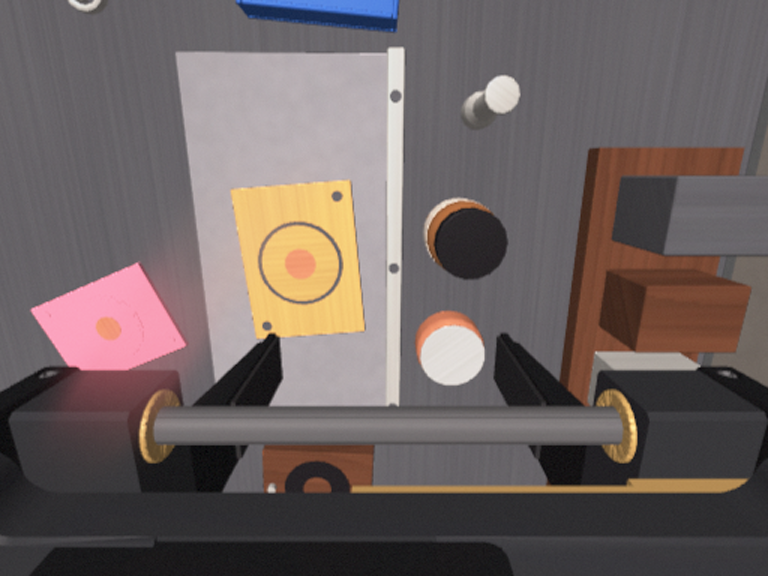

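The crop shows the brass plate with its dark ring on the ledge at about (405,200), and the pink ones lying on the bench. The wrist view shows the plate's corners at about (232,190), (350,180), (364,330) and (257,340), with the fence at column 388. Before moving I'll take measurements from this view.

```bash
cat > an.py <<'E'
from m import *
d=np.load("w.npz"); P=d["P"]; px=d["px"]; X,Y,Z=P[...,0],P[...,1],P[...,2]
hsv=cv2.cvtColor(px,cv2.COLOR_RGB2HSV)
box=(X>470)&(X<690)&(Y>-150)&(Y<260)
b=box&(Z>60)&(Z<72)&(hsv[...,1]>90)&(hsv[...,0]>12)&(hsv[...,0]<35)
n,l,st,_=cv2.connectedComponentsWithStats(b.astype(np.uint8)); k=1+np.argmax(st[1:,4]); b=l==k
b=cv2.morphologyEx(b.astype(np.uint8),cv2.MORPH_CLOSE,np.ones((15,15)))>0
b&=np.isfinite(X)
c=cv2.minAreaRect(np.stack([X[b],Y[b]],-1).astype(np.float32)); print("plate",np.round(c[0],1),np.round(c[1],1),round(c[2],2),cv2.boxPoints(c).round(1).tolist(),"z",np.median(Z[b]).round(1))
t=box&(Z>55)&(Z<63)&~b; print("top z",np.median(Z[t]).round(1),"x",np.percentile(X[t],[.5,99.5]).round(1),"y",np.percentile(Y[t],[.5,99.5]).round(1))
# fence: per-y-bin min x of points >70 high
fe=(X>620)&(X<690)&(Z>70.5)&(Z<79)&(Y>-150)&(Y<180)
ys=[];lo=[];hi=[];fr=[]
for y in np.arange(-100,160,10):
    q=fe&(Y>=y)&(Y<y+10)
    if q.sum()>30: ys.append(y+5);lo.append(np.percentile(X[q],3));hi.append(np.percentile(X[q],97))
if len(ys)>3:
    print("fence lo",np.polyfit(ys,lo,1),"hi",np.polyfit(ys,hi,1),"ymax",Y[fe].max(), np.median(Z[fe]))
ys=[];lo=[]
for y in np.arange(-100,150,10):
    q=t&(Y>=y)&(Y<y+10)&(X<620)
    if q.sum()>30: ys.append(y+5);lo.append(np.percentile(X[q],1))
if len(ys)>3: print("front",np.polyfit(ys,lo,1))
q=t&(X>560)&(X<640); 
if q.sum()>100: print("end y by x",[round(float(np.percentile(Y[t&(X>a)&(X<a+15)],99.5)),1) for a in range(520,640,20)])
E
python3 an.py
```

```text
plate [582.1  11.6] [ 90.5 119.5] 4.36 [[532.4000244140625, 67.80000305175781], [541.5, -51.400001525878906], [631.7999877929688, -44.5], [622.7000122070312, 74.69999694824219]] z 65.8
top z 59.8 x [502.4 649.1] y [-115.4  158.9]
fence lo [6.53223025e-03 6.49666253e+02] hi [6.27288425e-03 6.62690822e+02] ymax 159.300138354328 73.72602558111042
front [8.49874143e-03 5.02402279e+02]
end y by x [159.5, 160.0, 158.8, 158.8, 158.8, 158.4]
```

Emit:
move_arm:
  series:
    - {"x":-35,"y":-3,"z":0,"roll":0,"hand":0.7}
    - {"x":-35,"y":-3,"z":0,"roll":0,"hand":0.7}
    - {"x":-35,"y":-3,"z":0,"roll":0,"hand":0.7}
    - {"x":-33,"y":-3,"z":0,"roll":0,"hand":0.7}
    - {"x":0,"y":0,"z":10,"roll":7,"hand":0.7}
    - {"x":0,"y":0,"z":10,"roll":7,"hand":0.7}
    - {"x":0,"y":0,"z":10,"roll":7,"hand":0.7}
    - {"x":0,"y":0,"z":10,"roll":7,"hand":0.7}
    - {"x":0,"y":0,"z":10,"roll":7,"hand":0.7}
    - {"x":0,"y":0,"z":10,"roll":7,"hand":0.7}

```text
time: 2.33
tool_pos: [512.0, 12.0, 154.4]
eef_rot: [-2.929, 1.135, -0.001]
contact_force: [-0.1, -0.2, -0.5]
grip_width: 66.7
```

Emit:
move_arm:
  series:
    - {"x":0,"y":0,"z":10,"roll":7,"hand":0.7}
    - {"x":0,"y":0,"z":10,"roll":7,"hand":0.7}
    - {"x":0,"y":0,"z":10,"roll":7,"hand":0.7}
    - {"x":0,"y":0,"z":10,"roll":7,"hand":0.7}
    - {"x":0,"y":0,"z":0,"roll":7,"hand":0.7}
    - {"x":0,"y":0,"z":0,"roll":7,"hand":0.7}
    - {"x":0,"y":0,"z":0,"roll":6.4,"hand":0.7}
    - {"x":0,"y":0,"z":0,"roll":0,"hand":0.7}
    - {"x":0,"y":0,"z":0,"roll":0,"hand":0.7}
    - {"x":0,"y":0,"z":0,"roll":0,"hand":0.7}

```text
time: 3.17
tool_pos: [512.1, 12.0, 114.8]
eef_rot: [-2.216, 2.226, -0.0]
contact_force: [0.0, -0.2, -0.0]
grip_width: 66.5
```

```bash
python3 w.py w1.png; python3 an.py
```

```text
3.1667 [512.1  12.  114.8] [ 0.  -0.2 -0. ] 66.47262215229573
tool axes [[-0.0046, -1.0, 0.0002], [-1.0, 0.0046, -0.0], [0.0, -0.0002, -1.0]]
plate [582.6  12.5] [ 90.7 120.7] 4.3 [[532.9000244140625, 69.19999694824219], [541.9000244140625, -51.099998474121094], [632.4000244140625, -44.29999923706055], [623.2999877929688, 76.0]] z 65.7
top z 59.7 x [502.  649.1] y [-138.   158.5]
fence lo [6.50459777e-03 6.48580250e+02] hi [6.67816361e-03 6.59963354e+02] ymax 159.7536377082421 73.61406351977521
front [5.93916000e-03 5.02178896e+02]
end y by x [158.5, 159.0, 158.9, 158.7, 158.6, 158.1]
```

View pics/w1.png

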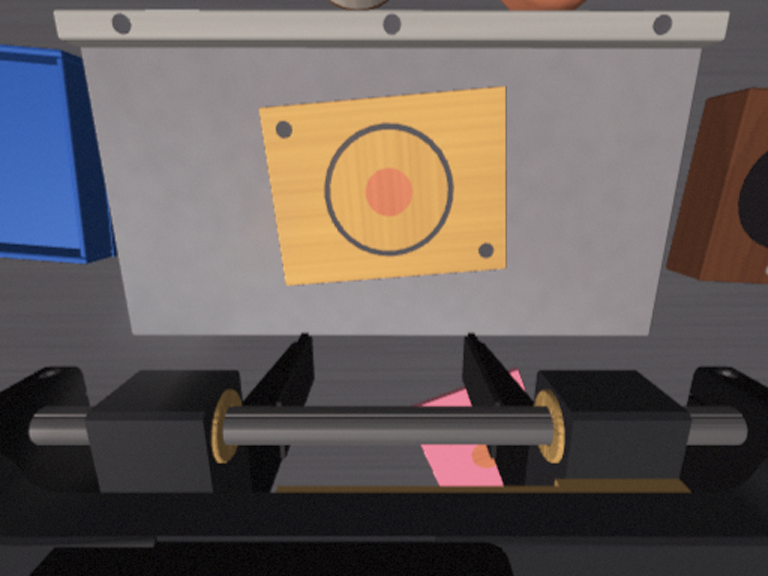

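Wrist view: the plate runs from (260,107) to (506,268), askew by 4.3°. The fingertips are over the ledge's front strip. I'll go down to z ≈ 62.5.

Emit:
move_arm:
  series:
    - {"x":0,"y":0,"z":15,"roll":0,"hand":0.7}
    - {"x":0,"y":0,"z":15,"roll":0,"hand":0.7}
    - {"x":0,"y":0,"z":10,"roll":0,"hand":0.7}
    - {"x":0,"y":0,"z":5,"roll":0,"hand":0.7}
    - {"x":0,"y":0,"z":3,"roll":0,"hand":0.7}
    - {"x":0,"y":0,"z":2,"roll":0,"hand":0.7}
    - {"x":0,"y":0,"z":1,"roll":0,"hand":0.7}
    - {"x":0,"y":0,"z":1,"roll":0,"hand":0.7}
    - {"x":0,"y":0,"z":0,"roll":0,"hand":0.7}
    - {"x":0,"y":0,"z":0,"roll":0,"hand":0.7}

```text
time: 4.05
tool_pos: [512.3, 11.9, 63.1]
eef_rot: [-2.213, 2.229, -0.001]
contact_force: [-0.2, 0.6, 0.3]
grip_width: 66.8
```

Emit:
move_arm:
  series:
    - {"x":0,"y":-2,"z":0,"roll":0,"hand":0.7}
    - {"x":0,"y":-2,"z":0,"roll":0,"hand":0.7}
    - {"x":0,"y":-2,"z":0,"roll":0,"hand":0.7}
    - {"x":0,"y":-2,"z":0,"roll":0,"hand":0.7}
    - {"x":0,"y":-2,"z":0,"roll":0,"hand":0.7}
    - {"x":0,"y":-2,"z":0,"roll":0,"hand":0.7}
    - {"x":0,"y":-2,"z":0,"roll":0,"hand":0.7}
    - {"x":0,"y":-2,"z":0,"roll":0,"hand":0.7}
    - {"x":0,"y":-2,"z":0,"roll":0,"hand":0.7}
    - {"x":0,"y":-2,"z":0,"roll":0,"hand":0.7}

```text
time: 4.88
tool_pos: [531.9, 12.0, 62.5]
eef_rot: [2.214, -2.229, -0.001]
contact_force: [-3.2, 1.8, 1.5]
grip_width: 66.4
```

```bash
python3 w.py w2.png; python3 an.py
```

```text
4.8833 [531.9  12.   62.5] [-3.2  1.8  1.5] 66.36287486933027
tool axes [[-0.0069, -1.0, -0.0006], [-1.0, 0.0069, 0.0002], [-0.0002, 0.0006, -1.0]]
plate [589.5   9.6] [121.9  91.9] 89.75 [[543.2000122070312, -51.20000076293945], [635.2000122070312, -51.599998474121094], [635.7000122070312, 70.4000015258789], [543.7999877929688, 70.80000305175781]] z 65.7
top z 59.7 x [509.  649.2] y [-137.3  158.3]
fence lo [6.39631802e-03 6.48698217e+02] hi [7.09263572e-03 6.60034164e+02] ymax 144.87568913962699 73.59989361350699
front [4.20023251e-03 5.17094637e+02]
end y by x [157.7, 158.9, 158.7, 158.6, 158.7, 158.5]
```

View pics/w2.png

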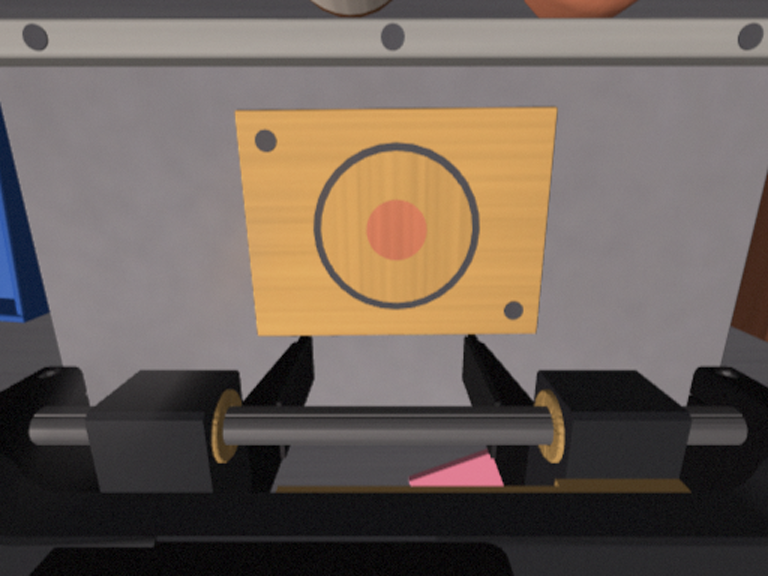

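The plate is now square to the fingers, with both tips on its front edge at about (305,335) and (475,335). The gap to the fence is about 13 mm.

Emit:
move_arm:
  series:
    - {"x":0,"y":-2,"z":0,"roll":0,"hand":0.7}
    - {"x":0,"y":-2,"z":0,"roll":0,"hand":0.7}
    - {"x":0,"y":-2,"z":0,"roll":0,"hand":0.7}
    - {"x":0,"y":-2,"z":0,"roll":0,"hand":0.7}
    - {"x":0,"y":-1,"z":0,"roll":0,"hand":0.7}
    - {"x":0,"y":-1,"z":0,"roll":0,"hand":0.7}
    - {"x":0,"y":-1,"z":0,"roll":0,"hand":0.7}
    - {"x":0,"y":-0.5,"z":0,"roll":0,"hand":0.7}
    - {"x":0,"y":0,"z":0,"roll":0,"hand":0.7}
    - {"x":0,"y":0,"z":0,"roll":0,"hand":0.7}

```text
time: 5.77
tool_pos: [543.6, 11.7, 62.6]
eef_rot: [-2.214, 2.229, -0.001]
contact_force: [-1.5, 0.3, -1.1]
grip_width: 66.8
```

Emit:
move_arm:
  series:
    - {"x":0,"y":-0.5,"z":0,"roll":0,"hand":0.7}
    - {"x":0,"y":0,"z":0,"roll":0,"hand":0.7}
    - {"x":0,"y":-0.5,"z":0,"roll":0,"hand":0.7}
    - {"x":0,"y":0,"z":0,"roll":0,"hand":0.7}
    - {"x":0,"y":-0.5,"z":0,"roll":0,"hand":0.7}
    - {"x":0,"y":0,"z":0,"roll":0,"hand":0.7}
    - {"x":0,"y":0,"z":0,"roll":0,"hand":0.7}
    - {"x":0,"y":0,"z":0,"roll":0,"hand":0.7}
    - {"x":0,"y":0,"z":0,"roll":0,"hand":0.7}
    - {"x":0,"y":0,"z":0,"roll":0,"hand":0.7}

```text
time: 6.6
tool_pos: [545.0, 11.8, 62.7]
eef_rot: [-2.214, 2.229, -0.0]
contact_force: [-2.0, 0.1, -0.4]
grip_width: 66.6
```

```bash
python3 w.py w3.png; python3 an.py
```

```text
6.6 [545.   11.8  62.7] [-2.   0.1 -0.4] 66.55734874051956
tool axes [[-0.0069, -1.0, 0.0001], [-1.0, 0.0069, 0.0], [-0.0, -0.0001, -1.0]]
plate [602.1   8.8] [121.9  90. ] 89.72 [[556.7999877929688, -51.900001525878906], [646.7999877929688, -52.400001525878906], [647.4000244140625, 69.5], [557.4000244140625, 69.9000015258789]] z 65.7
top z 59.7 x [521.5 649. ] y [-137.6  158.5]
fence lo [6.43162005e-03 6.48792034e+02] hi [4.86369175e-03 6.60243980e+02] ymax 148.85504085316742 73.59054049505482
front [3.20402220e-03 5.29967337e+02]
end y by x [151.3, 158.5, 158.8, 158.6, 158.8, 158.4]
```

View pics/w3.png

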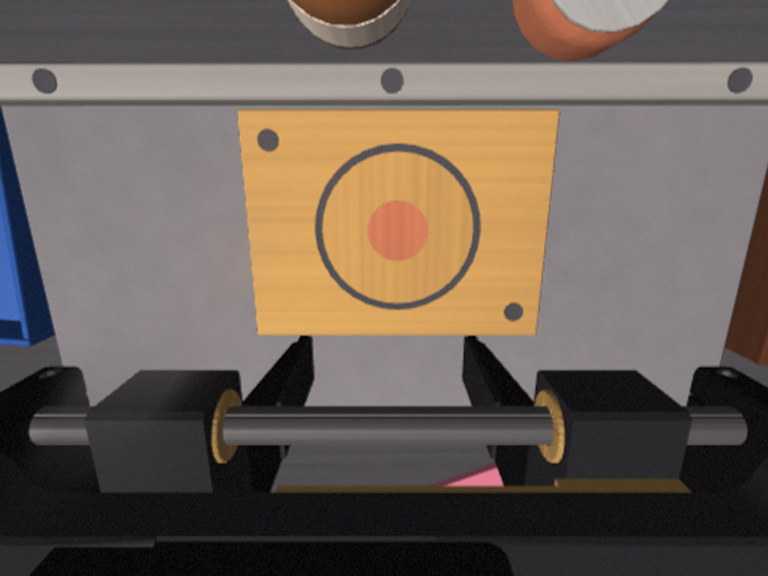

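Only about 1.7 mm is left between the plate's far edge (row 111) and the fence's foot (row 105). I'll carry on in small steps until the force rises.

Emit:
move_arm:
  series:
    - {"x":0,"y":-0.5,"z":0,"roll":0,"hand":0.7}
    - {"x":0,"y":0,"z":0,"roll":0,"hand":0.7}
    - {"x":0,"y":-0.5,"z":0,"roll":0,"hand":0.7}
    - {"x":0,"y":0,"z":0,"roll":0,"hand":0.7}
    - {"x":0,"y":-0.5,"z":0,"roll":0,"hand":0.7}
    - {"x":0,"y":0,"z":0,"roll":0,"hand":0.7}
    - {"x":0,"y":0,"z":0,"roll":0,"hand":0.7}
    - {"x":0,"y":0,"z":0,"roll":0,"hand":0.7}
    - {"x":0,"y":0,"z":0,"roll":0,"hand":0.7}
    - {"x":0,"y":0,"z":0,"roll":0,"hand":0.7}

```text
time: 7.48
tool_pos: [546.6, 11.7, 62.7]
eef_rot: [-2.214, 2.229, -0.0]
contact_force: [-1.9, 0.0, -1.5]
grip_width: 66.4
```

Emit:
move_arm:
  series:
    - {"x":0,"y":-0.5,"z":0,"roll":0,"hand":0.7}
    - {"x":0,"y":0,"z":0,"roll":0,"hand":0.7}
    - {"x":0,"y":0,"z":0,"roll":0,"hand":0.7}
    - {"x":0,"y":0,"z":0,"roll":0,"hand":0.7}
    - {"x":0,"y":0,"z":0,"roll":0,"hand":0.7}
    - {"x":0,"y":0,"z":0,"roll":0,"hand":0.7}
    - {"x":0,"y":0,"z":0,"roll":0,"hand":0.7}
    - {"x":0,"y":0,"z":0,"roll":0,"hand":0.7}
    - {"x":0,"y":0,"z":0,"roll":0,"hand":0.7}
    - {"x":0,"y":0,"z":0,"roll":0,"hand":0.7}

```text
time: 8.32
tool_pos: [546.8, 11.7, 62.6]
eef_rot: [2.213, -2.229, -0.001]
contact_force: [-4.8, -0.2, 1.2]
grip_width: 66.8
```

Emit:
move_arm:
  series:
    - {"x":0,"y":-0.5,"z":0,"roll":0,"hand":0.7}
    - {"x":0,"y":0,"z":0,"roll":0,"hand":0.7}
    - {"x":0,"y":0,"z":0,"roll":0,"hand":0.7}
    - {"x":0,"y":-0.5,"z":0,"roll":0,"hand":0.7}
    - {"x":0,"y":0,"z":0,"roll":0,"hand":0.7}
    - {"x":0,"y":0,"z":0,"roll":0,"hand":0.7}
    - {"x":0,"y":0,"z":0,"roll":0,"hand":0.7}
    - {"x":0,"y":0,"z":0,"roll":0,"hand":0.7}
    - {"x":0,"y":0,"z":0,"roll":0,"hand":0.7}
    - {"x":0,"y":0,"z":0,"roll":0,"hand":0.7}

```text
time: 9.15
tool_pos: [546.9, 11.7, 62.5]
eef_rot: [2.212, -2.228, -0.003]
contact_force: [-8.1, -0.9, 2.9]
grip_width: 66.2
```

```bash
python3 w.py w4.png; python3 an.py
```

```text
9.15 [546.9  11.7  62.5] [-8.1 -0.9  2.9] 66.18147849930644
tool axes [[-0.0069, -1.0, -0.0029], [-1.0, 0.0069, -0.0], [0.0, 0.0029, -1.0]]
plate [602.9   8.7] [122.   92.4] 89.5 [[556.0999755859375, -51.900001525878906], [648.5, -52.70000076293945], [649.5999755859375, 69.30000305175781], [557.2000122070312, 70.19999694824219]] z 65.7
top z 59.7 x [523.5 649.1] y [-137.7  158.5]
fence lo [6.43156455e-03 6.48766920e+02] hi [7.64839465e-03 6.60252681e+02] ymax 148.47228599672692 73.5874860384908
front [2.83362080e-03 5.31921165e+02]
end y by x [151.0, 158.0, 158.8, 158.8, 158.7, 158.4]
```

View pics/w4.png

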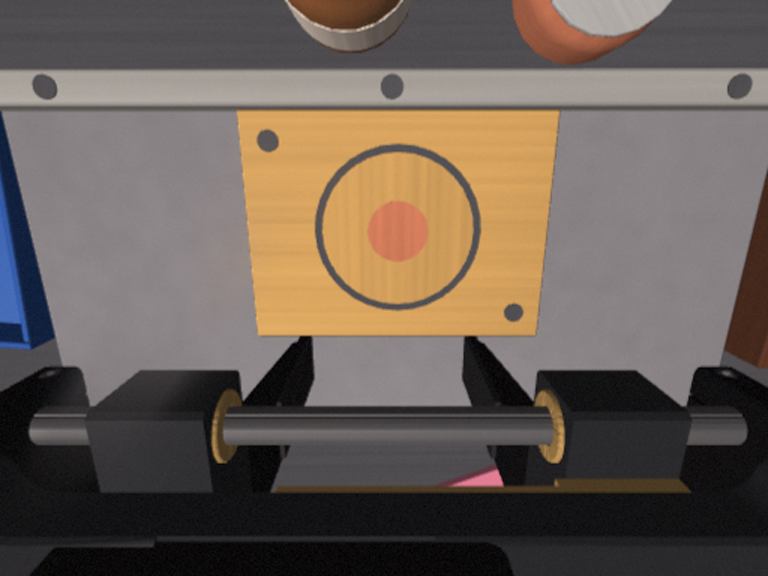

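The plate's far edge now meets the fence along its whole length (row 110, columns 238–560). The force rose to 8 N. Next I'll back off, lift, and go round to the -y end.

Emit:
move_arm:
  series:
    - {"x":0,"y":4,"z":0,"roll":0,"hand":0.7}
    - {"x":0,"y":6,"z":0,"roll":0,"hand":0.7}
    - {"x":0,"y":0,"z":-20,"roll":0,"hand":0.7}
    - {"x":0,"y":0,"z":-20,"roll":0,"hand":0.7}
    - {"x":29,"y":-21,"z":0,"roll":0,"hand":0.45}
    - {"x":29,"y":-21,"z":0,"roll":0,"hand":0.45}
    - {"x":29,"y":-23,"z":0,"roll":0,"hand":0.45}
    - {"x":0,"y":0,"z":0,"roll":-7,"hand":0.45}
    - {"x":0,"y":0,"z":0,"roll":-7,"hand":0.45}
    - {"x":0,"y":0,"z":0,"roll":-7,"hand":0.45}

```text
time: 10.03
tool_pos: [603.6, -76.6, 103.2]
eef_rot: [-2.586, 1.781, -0.004]
contact_force: [0.6, 0.1, -1.3]
grip_width: 43.1
```

Emit:
move_arm:
  series:
    - {"x":0,"y":0,"z":0,"roll":-6.9,"hand":0.45}
    - {"x":0,"y":0,"z":0,"roll":-6.9,"hand":0.45}
    - {"x":0,"y":0,"z":0,"roll":-6.9,"hand":0.45}
    - {"x":0,"y":0,"z":0,"roll":-6.9,"hand":0.45}
    - {"x":0,"y":0,"z":0,"roll":-6.9,"hand":0.45}
    - {"x":0,"y":0,"z":0,"roll":-6.9,"hand":0.45}
    - {"x":0,"y":0,"z":0,"roll":-6.9,"hand":0.45}
    - {"x":0,"y":0,"z":0,"roll":-6.9,"hand":0.45}
    - {"x":0,"y":0,"z":0,"roll":-6.9,"hand":0.45}
    - {"x":0,"y":0,"z":0,"roll":-6.9,"hand":0.45}

```text
time: 10.87
tool_pos: [603.3, -75.9, 103.4]
eef_rot: [3.141, -0.002, 0.005]
contact_force: [0.0, 0.5, -0.4]
grip_width: 42.8
```

```bash
python3 w.py w5.png; python3 an.py
```

```text
10.8667 [603.3 -75.9 103.4] [ 0.   0.5 -0.4] 42.819749039064845
tool axes [[1.0, -0.0011, 0.0034], [-0.0011, -1.0, -0.0006], [0.0034, 0.0006, -1.0]]
plate [602.8   8.9] [121.6  91.5] 89.92 [[557.0, -51.79999923706055], [648.5, -51.900001525878906], [648.7000122070312, 69.69999694824219], [557.2000122070312, 69.80000305175781]] z 65.7
top z 59.7 x [502.  687.3] y [-124.1   76.7]
fence lo [5.50730650e-03 6.49103128e+02] hi [9.87353039e-02 6.67490679e+02] ymax 72.28132015211925 73.62670540424864
front [2.74592355e-03 5.02323629e+02]
end y by x [76.6, 76.4, 76.9, 76.8, 76.8, 76.8]
```

View pics/w5.png

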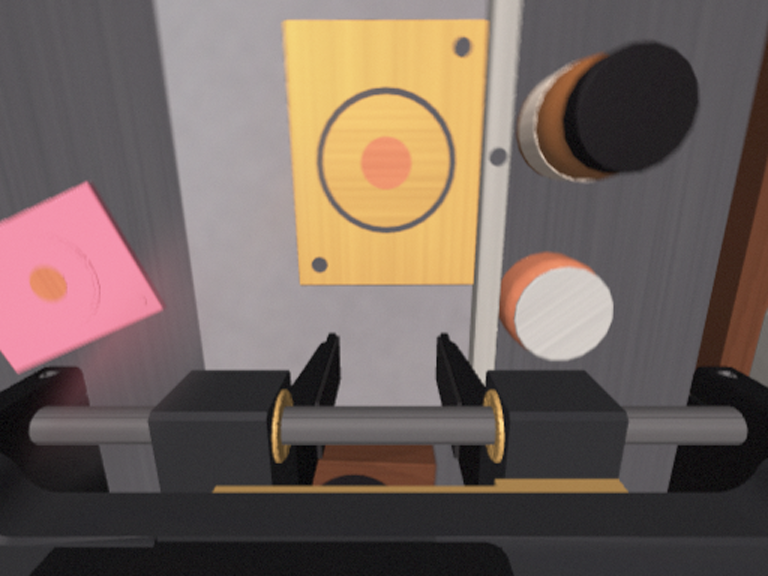

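The plate lies along the fence. The fingertips sit behind its -y edge, which is at about (300–475, 285). I'll go down with a small roll trim to line up with the ledge.

Emit:
move_arm:
  series:
    - {"x":0,"y":0,"z":15,"roll":0.3,"hand":0.45}
    - {"x":0,"y":0,"z":12,"roll":0,"hand":0.45}
    - {"x":0,"y":0,"z":7,"roll":0,"hand":0.45}
    - {"x":0,"y":0,"z":4,"roll":0,"hand":0.45}
    - {"x":0,"y":0,"z":2,"roll":0,"hand":0.45}
    - {"x":0,"y":0,"z":0.7,"roll":0,"hand":0.45}
    - {"x":0,"y":-2,"z":0,"roll":0,"hand":0.45}
    - {"x":0,"y":-3,"z":0,"roll":0,"hand":0.45}
    - {"x":0,"y":-3,"z":0,"roll":0,"hand":0.45}
    - {"x":0,"y":-2,"z":0,"roll":0,"hand":0.45}

```text
time: 11.75
tool_pos: [602.9, -65.2, 62.5]
eef_rot: [3.141, -0.019, 0.001]
contact_force: [-0.5, 0.3, -0.4]
grip_width: 42.8
```

Emit:
move_arm:
  series:
    - {"x":0,"y":-2,"z":0,"roll":0,"hand":0.45}
    - {"x":0,"y":-2,"z":0,"roll":0,"hand":0.45}
    - {"x":0.05,"y":-2,"z":0,"roll":0,"hand":0.45}
    - {"x":0.05,"y":-3,"z":0,"roll":0,"hand":0.45}
    - {"x":0.05,"y":-3,"z":0,"roll":0,"hand":0.45}
    - {"x":0.05,"y":-3,"z":0,"roll":0,"hand":0.45}
    - {"x":0.05,"y":-3,"z":0,"roll":0,"hand":0.45}
    - {"x":0.05,"y":-3,"z":0,"roll":0,"hand":0.45}
    - {"x":0.05,"y":-3,"z":0,"roll":0,"hand":0.45}
    - {"x":0.05,"y":-3,"z":0,"roll":0,"hand":0.45}

```text
time: 12.58
tool_pos: [603.2, -38.7, 62.2]
eef_rot: [3.141, -0.019, -0.0]
contact_force: [-1.7, -5.7, 2.9]
grip_width: 42.8
```

```bash
python3 w.py w6.png; python3 an.py
```

```text
12.5833 [603.2 -38.7  62.2] [-1.7 -5.7  2.9] 42.842433197406756
tool axes [[0.9999, -0.0119, -0.0003], [-0.0119, -0.9999, -0.0008], [-0.0003, 0.0008, -1.0]]
plate [603.8  33.9] [122.7  91.4] 89.63 [[557.7000122070312, -27.200000762939453], [649.0999755859375, -27.799999237060547], [649.9000244140625, 94.9000015258789], [558.4000244140625, 95.5]] z 65.7
top z 59.7 x [502.1 688. ] y [-108.   100.2]
fence lo [1.27364682e-01 6.42088098e+02] hi [6.86558319e-03 6.68285698e+02] ymax 94.46438265690637 73.66196545990795
front [-2.71474333e-01  5.15580331e+02]
end y by x [100.3, 100.1, 100.3, 100.0, 99.7, 99.6]
```

View pics/w6.png

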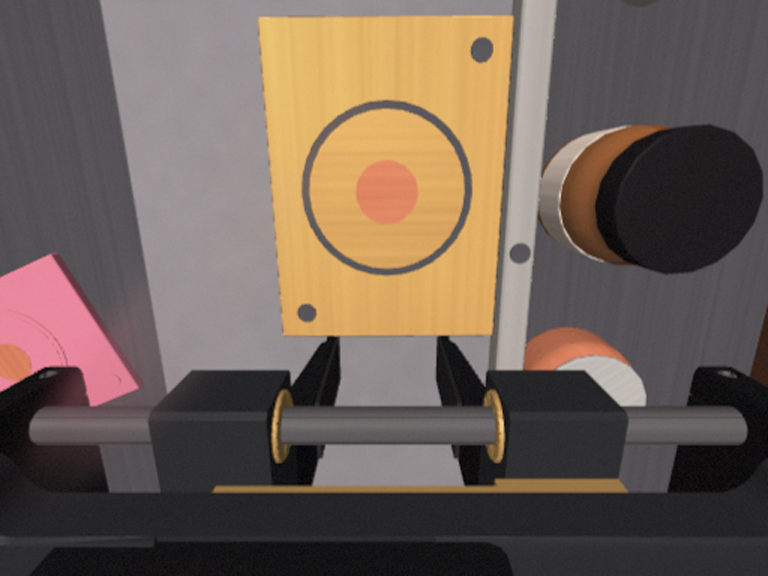

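The plate is sliding along the fence and both tips are on its end edge (row 335). I'll carry on.

Emit:
move_arm:
  series:
    - {"x":0,"y":-3,"z":0,"roll":-0.2,"hand":0.45}
    - {"x":0,"y":-4,"z":0,"roll":0,"hand":0.45}
    - {"x":0,"y":-4,"z":0,"roll":0,"hand":0.45}
    - {"x":0,"y":-4,"z":0,"roll":0,"hand":0.45}
    - {"x":0,"y":-4,"z":0,"roll":0,"hand":0.45}
    - {"x":0,"y":-4,"z":0,"roll":0,"hand":0.45}
    - {"x":0,"y":-4,"z":0,"roll":0,"hand":0.45}
    - {"x":0,"y":-4,"z":0,"roll":0,"hand":0.45}
    - {"x":0,"y":-4,"z":0,"roll":0,"hand":0.45}
    - {"x":0,"y":-3,"z":0,"roll":0,"hand":0.45}

```text
time: 13.47
tool_pos: [603.5, -0.5, 62.1]
eef_rot: [3.141, -0.014, -0.0]
contact_force: [-1.1, -5.4, 3.9]
grip_width: 42.8
```

Emit:
move_arm:
  series:
    - {"x":0,"y":-3,"z":0,"roll":0,"hand":0.45}
    - {"x":0,"y":-4,"z":0,"roll":0,"hand":0.45}
    - {"x":0,"y":-4,"z":0,"roll":0,"hand":0.45}
    - {"x":0,"y":-4,"z":0,"roll":0,"hand":0.45}
    - {"x":0,"y":-4,"z":0,"roll":0,"hand":0.45}
    - {"x":0,"y":-4,"z":0,"roll":0,"hand":0.45}
    - {"x":0,"y":-4,"z":0,"roll":0,"hand":0.45}
    - {"x":0,"y":-4,"z":0,"roll":0,"hand":0.45}
    - {"x":0,"y":-4,"z":0,"roll":0,"hand":0.45}
    - {"x":0,"y":-3,"z":0,"roll":0,"hand":0.45}

```text
time: 14.3
tool_pos: [603.7, 37.5, 62.1]
eef_rot: [3.141, -0.013, -0.001]
contact_force: [-1.0, -5.1, 3.4]
grip_width: 42.9
```

```bash
python3 w.py w7.png; python3 an.py
```

```text
14.3 [603.7  37.5  62.1] [-1.  -5.1  3.4] 42.87278749400777
tool axes [[1.0, -0.0085, -0.0004], [-0.0085, -1.0, -0.0004], [-0.0004, 0.0004, -1.0]]
plate [604.2 109.3] [120.6  91.4] 89.63 [[558.0999755859375, 49.29999923706055], [649.5, 48.70000076293945], [650.2999877929688, 169.3000030517578], [558.9000244140625, 169.89999389648438]] z 65.7
top z 59.7 x [502.5 649.6] y [-32.  159.4]
fence lo [1.47264914e-01 6.32012223e+02] hi [-1.68462762e-01  6.81254192e+02] ymax 159.5916988881097 73.62845472272271
front [-4.42746287e-01  5.47644890e+02]
end y by x [159.7, 159.4, 46.8, 46.7, 46.9, 47.0]
```

View pics/w7.png

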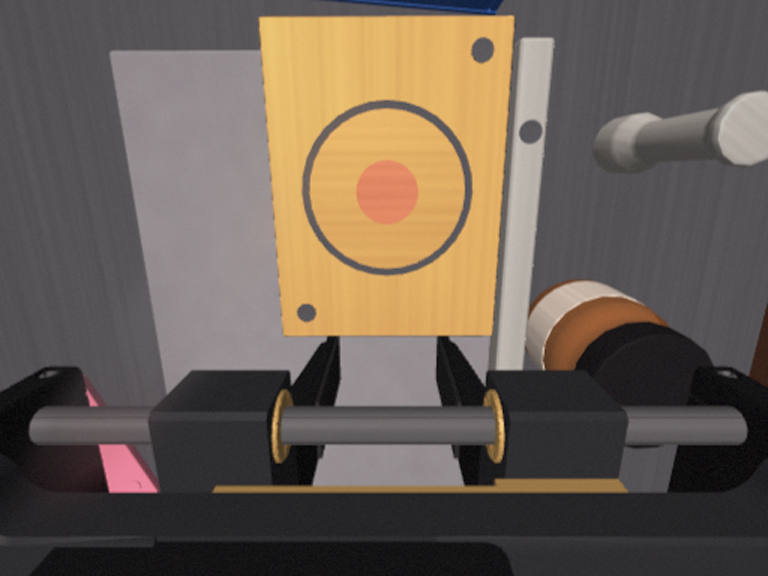

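The plate overhangs the end at y ≈ 159.5 by about 10 mm (plate end at row 17, ledge end at row 51). It needs 30 mm more.

Emit:
move_arm:
  series:
    - {"x":0,"y":-2,"z":0,"roll":0,"hand":0.45}
    - {"x":0,"y":-3,"z":0,"roll":0,"hand":0.45}
    - {"x":0,"y":-4,"z":0,"roll":0,"hand":0.45}
    - {"x":0,"y":-4,"z":0,"roll":0,"hand":0.45}
    - {"x":0,"y":-4,"z":0,"roll":0,"hand":0.45}
    - {"x":0,"y":-4,"z":0,"roll":0,"hand":0.45}
    - {"x":0,"y":-3,"z":0,"roll":0,"hand":0.45}
    - {"x":0,"y":-3,"z":0,"roll":0,"hand":0.45}
    - {"x":0,"y":-2,"z":0,"roll":0,"hand":0.45}
    - {"x":0,"y":-1,"z":0,"roll":0,"hand":0.45}

```text
time: 15.18
tool_pos: [604.0, 67.3, 62.0]
eef_rot: [3.141, -0.013, -0.001]
contact_force: [-0.8, -5.7, 3.2]
grip_width: 42.6
```

```bash
python3 w.py w8.png; python3 an.py
```

```text
15.1833 [604.   67.3  62. ] [-0.8 -5.7  3.2] 42.60795948610702
tool axes [[1.0, -0.0085, -0.0006], [-0.0085, -1.0, -0.0004], [-0.0006, 0.0004, -1.0]]
plate [604.2 138.3] [122.   91.5] 89.35 [[557.7999877929688, 77.9000015258789], [649.2000122070312, 76.80000305175781], [650.5999755859375, 198.8000030517578], [559.2000122070312, 199.89999389648438]] z 65.7
top z 59.7 x [502.5 648. ] y [ -2.4 159.6]
fence lo [2.32784678e-01 6.19400730e+02] hi [7.76838008e-03 6.59964196e+02] ymax 159.51977681887797 73.63376039429161
front [ -0.57690135 567.84094901]
end y by x [160.0, 159.8, 77.0, 76.5, 76.2, 76.8]
```

View pics/w8.png

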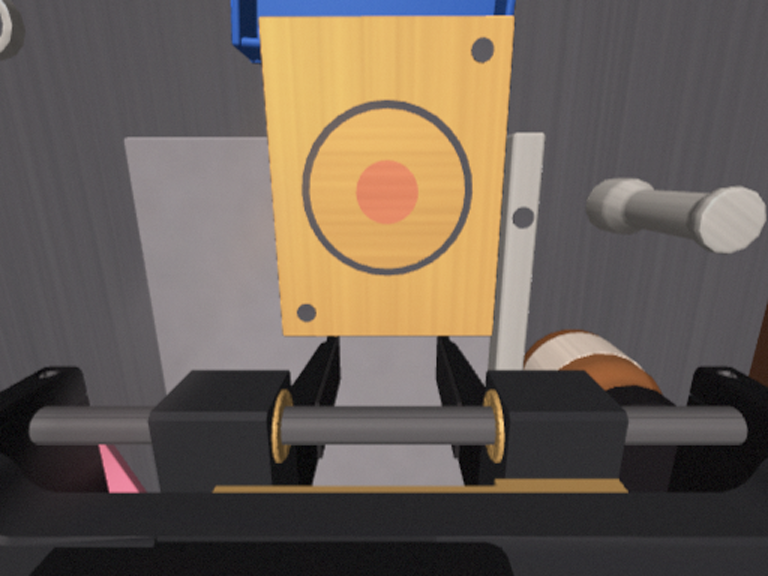

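The overhang is about 39–40 mm: plate end y ≈ 199.3, ledge end 159.5–160. I'll back off, lift, and check the fit from above.

Emit:
move_arm:
  series:
    - {"x":0,"y":3,"z":0,"roll":0,"hand":0.45}
    - {"x":0,"y":6,"z":0,"roll":0,"hand":0.45}
    - {"x":0,"y":10,"z":0,"roll":0,"hand":0.45}
    - {"x":0,"y":0,"z":-20,"roll":0,"hand":0.45}
    - {"x":0,"y":0,"z":-30,"roll":0,"hand":0.45}
    - {"x":0,"y":0,"z":-30,"roll":0,"hand":0.45}
    - {"x":0,"y":0,"z":-20,"roll":0,"hand":0.45}
    - {"x":20,"y":0,"z":0,"roll":0,"hand":0.45}
    - {"x":20,"y":0,"z":0,"roll":0,"hand":0.45}
    - {"x":0,"y":0,"z":0,"roll":0,"hand":0.45}

```text
time: 16.07
tool_pos: [646.5, 47.4, 162.7]
eef_rot: [-3.141, 0.015, -0.005]
contact_force: [-1.0, -0.7, -0.7]
grip_width: 42.8
```

```bash
python3 w.py w9.png; python3 an.py; python3 - <<'E'
import cv2; im=cv2.imread("pics/w9.png"); print(im.shape)
from m import *
f=eyes.grab_frame("side"); save(f,"d9.png",s=1.5)
f=eyes.grab_frame("scene"); save(f,"s9.png",s=1.5)
for n in "corner_left corner_right ledge tray mould punch tin jar brush wrench".split(): print(n,[(np.round(r["at"],1).tolist(),round(r["conf"],2)) for r in eyes.place_of(n,f)][:2])
E
```

```text
16.0667 [646.5  47.4 162.7] [-1.  -0.7 -0.7] 42.777929889513125
tool axes [[0.9999, -0.0096, 0.003], [-0.0096, -1.0, 0.0008], [0.003, -0.0008, -1.0]]
plate [603.5 139.4] [119.5  90.9] 89.48 [[557.5, 80.0], [648.4000244140625, 79.19999694824219], [649.5, 198.6999969482422], [558.5999755859375, 199.5]] z 65.8
top z 59.8 x [502.7 648.9] y [-107.4  158.7]
fence lo [7.00004851e-03 6.49682223e+02] hi [1.71539470e-03 6.63795042e+02] ymax 159.3632575985729 73.75070058838982
front [-4.26164180e-01  5.39793748e+02]
end y by x [159.6, 159.3, 78.2, 78.1, 77.8, 77.5]
(576, 768, 3)
corner_left [([650.6, 197.2, 65.4], 0.84), ([550.3, 336.7, 1.6], 0.57)]
corner_right [([648.0, 76.9, 62.5], 0.84), ([469.4, 430.3, 1.3], 0.84)]
ledge [([581.4, 3.4, 1.8], 0.71)]
tray [([598.0, 249.3, -0.3], 0.78)]
mould [([580.9, -225.3, -0.5], 0.96)]
punch [([727.0, 123.0, 0.7], 0.78)]
tin [([711.6, -79.5, 1.6], 0.88)]
jar [([714.5, 29.3, 0.1], 0.89), ([725.0, 122.8, 1.9], 0.65)]
brush [([351.1, -275.1, 4.0], 0.65)]
wrench []
```

View pics/w9.png

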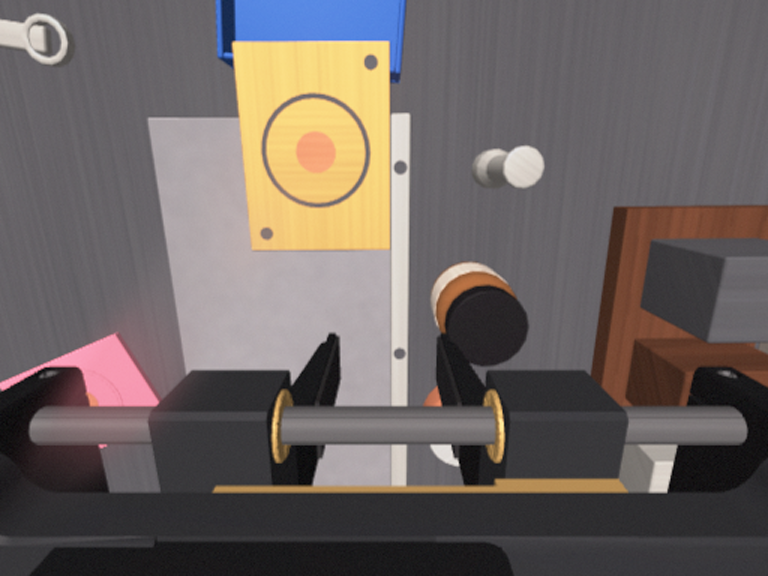

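View pics/d9.png

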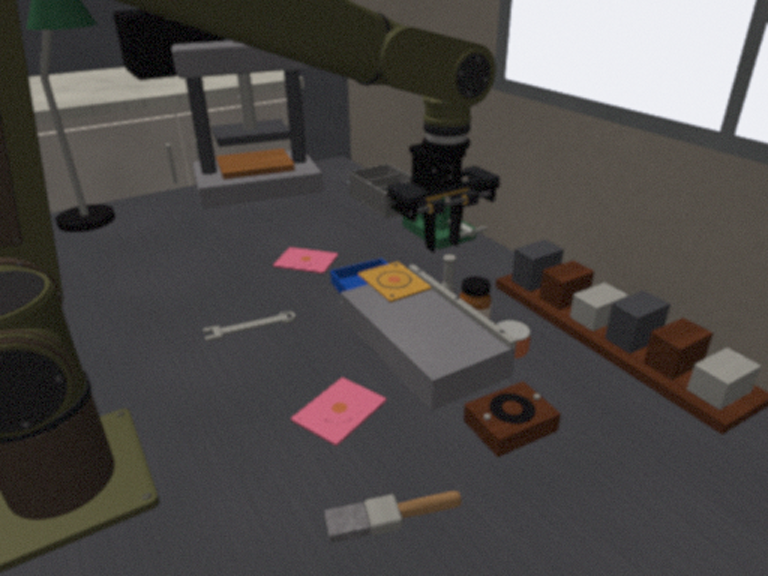

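Everything looks in place. I'll enlarge the plate-to-fence seam.

```bash
python3 - <<'E'
from m import *
d=np.load("w.npz");px=d["px"]
cv2.imwrite("pics/z9.png",cv2.resize(px[70:172,240:290,::-1],None,fx=5.8,fy=5.8,interpolation=cv2.INTER_NEAREST))
E
```

```text
(no output)
```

View pics/z9.png

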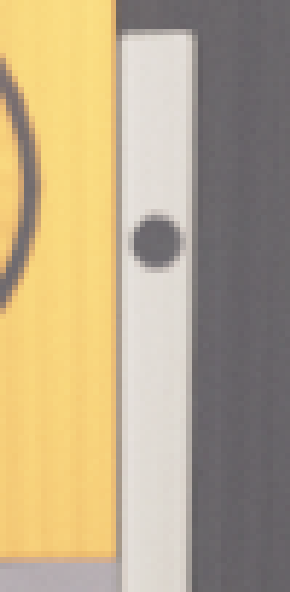

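The seam is tight and even: the plate edge meets the fence from the top to the bottom of the crop with no ledge showing between them. The gripper is well clear, so I'm handing in.

```bash
python3 -c "
from workcell import *
print(job_done()); print(state()['time'])"
```

```text
the job is handed in; nothing more can be done
None
the job is handed in; nothing more can be done
```

I pushed the brass plate square against the fence with two open fingertips on its front edge, until the force rose to about 8 N. I then pushed it along the fence from its -y end towards the tray. I backed off, lifted clear and handed in at about 16 s of the 54 s allowed.

**Last checks, wrist camera:**
- **Overhang:** the plate's end is at y ≈ 199 and the ledge's end at y ≈ 159.5, so it sticks out about 39–40 mm, a third of its 120 mm length.
- **Against the fence:** no gap shows in the enlarged seam. The plate's angle is within about 0.15° of the fence's, and its top is at 65.8 mm, so it lies flat.

**Neighbouring items:** in the scene camera, the tray, mould, punch, tin, jar and brush were within about 4 mm of where they started, which is the network's noise.

**Checks that failed or disagreed:**
- The scene camera's final search missed the wrench, but it shows in place in the side picture.
- The scene network put the ledge's y at 3 mm against about 10 mm earlier, though the ledge is fixed. I relied on the depth measurements instead.
- The scene network put the corners at y ≈ 197 and 77, about 2 mm short of the wrist measurement. That is within its accuracy.

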